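# Ring off the peg and round the beaker

## Robot

A 6-joint arm with a two-finger parallel gripper is mounted at the origin on a cart in front of the work surface, level with it; the furniture and walls round the work are solid. World frame = base frame: x ahead of the robot, y to its left, z up, the work surface at z = 0. Lengths are in m, angles in rad, forces in N, time in s.
With the tool pointing down it reaches from about 0.35 to 1 m from the base axis. Payload 7.1 kg.
Tool frame: the origin (TCP) lies between the finger pads; the fingertips stand 22 mm ahead of it and the grasp point (between the pads) lies 3 mm ahead of it; x points along the fingers, y is the direction in which the jaws open and shut, and the axes are right-handed (so a half turn about x gives the same grasp; the last joint's range is limited). The gripper opens to 85 mm and grips with 20 to 120 N. Pads are 22 mm wide; open, the fingers measure 114 mm over their backs; the gripper's body (76 mm by 85 mm) begins 54 mm behind the grasp point. The pads swing forward as they close: fully open they stand 13 mm farther back than shut.
Start: joints at [1.303, 0.423, 1.63, -0, 1.089, -0.019], TCP at [0.154, 0.606, 0.214] pointing down, gripper open.
Joint ranges: [-3, 3], [-0.9, 2.11], [0.09, 2.58], [-1.31, 4.45], [0.11, 2.69], [-2.54, 2.54]. Speed limits (rad/s): [2.39, 2.39, 3.01, 3.14, 3.14, 3.14].

## Interface

Orientations are given as a rotation vector (axis times angle).
In Python, from rig import manip gives the robot as it stands. The module is installed in compiled form; this text tells all that it offers. Calls block until the motion is done:
- manip.move_to(position, orientation): joint-space move of the TCP to a pose.
- manip.servo_line(position, orientation=None, rate=0.15): straight line of the TCP; orientation=None keeps the orientation; rate is the mean speed in m/s.
- manip.set_joints(angles): joint-space move.
- manip.command_gripper(opening, f_grip=None): finger opening in m; f_grip is the grip in N (None keeps the last); returns when the fingers have stopped.
- manip.hold(seconds).
- manip.solve_ik(position, orientation): joint angles nearest the present ones, or None.
- manip.camera(name): name is "side" or "top"; returns a dict with "image" (420x560x3 uint8, red, green, blue), "fx", "fy", "cx", "cy" (pixels), "k1" (the pictures are not rectified: a ray, as slopes to the right and down, at radius r is drawn at 1 + k1 r^2 times it, then the intrinsics apply), "cam_to_world" (4x4, takes a point from camera to world coordinates). Camera axes: x right, y down, z forward; pixel columns grow to the right and rows downward; lengths in m; the calibration is good to about 2 mm. A picture is of the moment at which its call begins. There is no depth.
A pose or a line that the arm cannot do raises manip.IKError and nothing moves.
- manip.sign_off(): hands the job in, once; it reports no verdict.
Readings, each from a call of its own:
- manip.get_time(): time.
- manip.get_joint_positions(): joint angles.
- manip.get_joint_vel(): joint speeds.
- manip.get_tau(): joint torques, N m.
- manip.get_position(): TCP position.
- manip.get_ee_rot(): TCP orientation.
- manip.get_contact_force(): force on the tool from outside, world axes, zero at the start.
- manip.get_torque(): the same for the moment, N m.
- manip.get_width(): finger opening in m.
Only numpy, scipy, OpenCV 4.12 (cv2) and the standard library are available. Lean on these libraries where they do the work, as an engineer would, in place of code of your own. Each camera call takes 0.05 s, during which the arm holds its last target. There are 200 camera calls.

## Task

Put the blue stabiliser ring, which hangs on a hook peg behind the yellow ring, round the small glass beaker. First lift the yellow ring off and hang it on the empty peg, flat against its panel; then lift the blue ring off and lower it gently over the beaker until it lies flat on the worktop with the beaker standing inside it. Leave the green ring where it hangs, and do not shift or tip the beaker or disturb the other things.

Things in the scene. Friction and masses are not known exactly. Their poses are not given: they have to be found in the camera images.
- ring_blue: blue rigid weight ring, 100 mm outside, hole 76, 16 thick with its 3 small feet, about 0.14 kg; one straight lug, 15 mm wide, sticks out 39 mm from the rim (grip across it, 60 to 89 mm from the centre). Origin: hole centre, level with the feet; z: ring axis, out of the top face; lug along -x. Starts on stand_a's peg, flat on the panel, lug downslope, under the yellow ring
- ring_yellow: yellow ring, same shape, size and frame as the blue; starts on the same peg, lying flat over the blue ring, lug also down the slope (its underside 16 mm off the panel)
- ring_green: green ring, same shape, size and frame; hangs alone on the peg of stand_b and stays there
- stand_a_panel: fixed stand of the blue and yellow rings: white panel 112 mm wide sloping 32 deg from level, with a hook peg. Origin: peg root on the panel face, 82 mm up; z: square to the panel, out; x: up the slope; panel from x = -132 to +28 mm. Peg: 10 mm bar, 38 mm along z, then 18 mm bent vertically up; its end is 58 mm off the panel and 14 mm toward +x
- stand_b_panel: the stand with the green ring, built as stand_a
- stand_c_panel: the stand whose peg is empty, built as stand_a. The stands trade places; one place is left of the beaker, two are right of it
- beaker: 50 ml clear glass beaker, loose, 36 g, 54 mm wide at body and rim (59 mm over the spout, which is along its y), 66 mm high, standing upright; origin: centre of its underside
- jar_a: small white jar with a mint green cap, 47 mm wide, 83 mm high, standing near the beaker; origin: centre of the underside; bystander
- jar_b: a second such jar, 47 mm wide, 83 mm high; origin: centre of the underside; bystander
- lid_cup: blue round plastic cup, 71 mm wide, 35 mm high; origin: centre of the underside; bystander
- brass_weight: brass weight with a knob, 20 mm wide, 35 mm high; origin: centre of the underside; bystander
- bench_timer: white timer, 62 x 64 mm, 18 mm high, lying at the front left of the worktop; origin: centre of the underside; bystander

How it is judged:
By the outcome, as a careful person would: the job done as asked, in the order asked, and still so for the second after the job is handed in, with the robot touching nothing.
It also fails if it takes over 67 s, if anything falls off the work surface, if the arm or the gripper's body presses on something with over 40 N, if the wrist force passes 120 N, or if a joint passes its speed limit or range.

## Working session

There is one attempt and no reset: what is moved stays moved. The work goes in short steps, each a Python script; the robot and the scene stay as the last script left them, time stands still between calls to the robot, and variables do not carry over. Pictures are saved under pics/ and viewed, about 8 in all and at most 12, crops included, and the job is handed in when it is done.

```bash
mkdir -p pics; ls
python3 - <<'E'
from rig import manip
import cv2,numpy as np
for n in("side","top"):
    c=manip.camera(n); cv2.imwrite(f"pics/{n}0.png",cv2.cvtColor(c["image"],cv2.COLOR_RGB2BGR))
    print(n,[round(float(c[k]),3) for k in("fx","fy","cx","cy","k1")]); print(np.round(c["cam_to_world"],4))
print(manip.get_time(),manip.get_position(),manip.get_ee_rot())
E
```

```text
pics
side [543.693, 543.693, 278.582, 210.552, -0.186]
[[-0.9813 -0.1022  0.1631  0.3134]
 [-0.191   0.4115 -0.8912  1.5274]
 [ 0.024  -0.9056 -0.4234  0.7848]
 [ 0.      0.      0.      1.    ]]
top [398.783, 398.783, 278.738, 209.531, 0.03]
[[-0.0163 -0.9968  0.0783  0.4916]
 [-0.9998  0.0157 -0.0081  0.0783]
 [ 0.0068 -0.0784 -0.9969  1.1009]
 [ 0.      0.      0.      1.    ]]
0.1 [0.15373705 0.60526003 0.21282732] [ 0.19426228  1.56213717 -0.19639022]
```

View pics/top0.png

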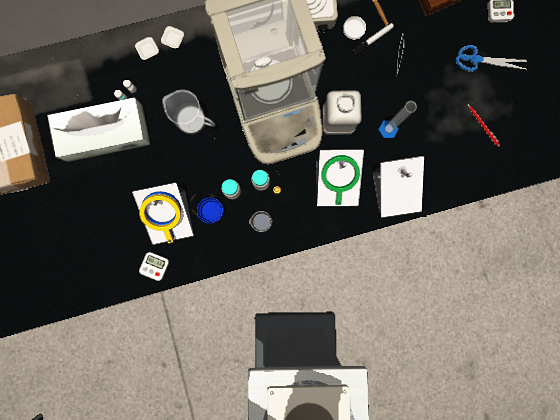

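View pics/side0.png

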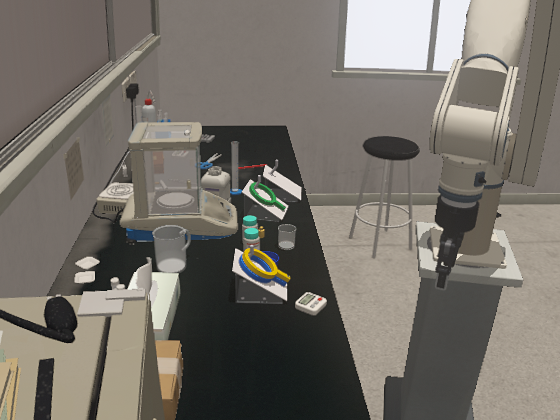

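The top view shows stand_a with the yellow and blue rings at about (160,212), left of the beaker at (260,222). The green ring's stand is at (340,178) and the empty stand_c at (402,187). The jars are at (230,187) and (260,179), the brass weight at (277,190) and the cup at (210,210). The side view agrees. All panels slope down toward the robot.

```bash
cat > h.py <<'E'
import cv2,numpy as np
from scipy.spatial.transform import Rotation as R
def rays(c,px):
    K=np.array([[c["fx"],0,c["cx"]],[0,c["fy"],c["cy"]],[0,0,1.]])
    u=cv2.undistortPoints(np.array(px,float).reshape(-1,1,2),K,np.array([c["k1"],0,0,0.])).reshape(-1,2)
    T=np.array(c["cam_to_world"]); return T[:3,3],np.c_[u,np.ones(len(u))]@T[:3,:3].T
def onplane(c,px,p0,n):
    o,d=rays(c,px); n=np.array(n,float); s=((np.array(p0)-o)@n)/(d@n); return o+d*s[:,None]
def onz(c,px,z): return onplane(c,px,[0,0,z],[0,0,1])
def proj(c,P):
    T=np.array(c["cam_to_world"]); q=(np.atleast_2d(P)-T[:3,3])@T[:3,:3]; u=q[:,:2]/q[:,2:]
    u=u*(1+c["k1"]*(u**2).sum(1))[:,None]; return u*[c["fx"],c["fy"]]+[c["cx"],c["cy"]]
S,C=np.sin(np.radians(32)),np.cos(np.radians(32))
def panel_R(yaw): # cols x (upslope), y, z normal
    h=np.array([np.cos(yaw),np.sin(yaw),0]); x=C*h+[0,0,S]; z=-S*h+[0,0,C]; return np.c_[x,np.cross(z,x),z]
def mask(im,lo,hi): return cv2.inRange(cv2.cvtColor(im,cv2.COLOR_RGB2HSV),lo,hi)
YEL=((20,120,90),(35,255,255)); BLU=((108,130,50),(125,255,255)); GRN=((50,120,50),(75,255,255))
E
python3 - <<'E'
from rig import manip
from h import *
c=manip.camera("top"); im=c["image"]
def sub(x0,y0,x1,y1):
    m=np.zeros(im.shape[:2],np.uint8); m[y0:y1,x0:x1]=255; return m
W=mask(im,(0,0,200),(179,40,255))
for n,b in dict(a=(125,175,200,247),b=(312,145,367,212),c=(372,150,430,220)).items():
    m=W&sub(*b); pts=cv2.findNonZero(m); h=cv2.convexHull(pts)
    q=cv2.approxPolyN(h,4,ensure_convex=True).reshape(-1,2).astype(float)
    q=q[np.argsort(q[:,1])]; up=q[:2][np.argsort(q[:2,0])]; dn=q[2:][np.argsort(q[2:,0])]
    U=onz(c,up,.082+.028*S)[:,:2]; D=onz(c,dn,.082-.132*S)[:,:2]
    L=U.mean(0)-D.mean(0); yaw=np.arctan2(L[1],L[0]); o=D.mean(0)+L*132/160
    print(n,q.tolist(),"w",np.linalg.norm(U[0]-U[1]),np.linalg.norm(D[0]-D[1]),"len",np.linalg.norm(L),"yaw",np.degrees(yaw),"o",o)
for n,k,b in(("yellow",YEL,(125,175,200,247)),("green",GRN,(312,145,367,212)),("cup",BLU,(190,190,228,228))):
    m=mask(im,*k)&sub(*b); p=cv2.findNonZero(m).reshape(-1,2); print(n,len(p),p.min(0),p.max(0),p.mean(0))
cv2.imwrite("pics/crop.png",cv2.cvtColor(np.hstack([cv2.resize(im[165:255,120:200],None,fx=5,fy=5),cv2.resize(im[165:255,235:295],None,fx=5,fy=5)]),cv2.COLOR_RGB2BGR))
E
```

```text
a [[176.0, 182.0], [132.0, 191.0], [193.0, 235.0], [152.0, 244.0]] w 0.11203861642809934 0.11260012872608863 len 0.13590560800988796 yaw 10.662626148415594 o [0.61037781 0.37949653]
b [[364.0, 150.0], [319.0, 150.0], [317.0, 205.0], [357.0, 205.0]] w 0.1149034317967977 0.1096517678811555 len 0.13340643839811164 yaw -0.9271818271685671 o [ 0.69711567 -0.0922057 ]
c [[423.0, 156.0], [381.0, 163.0], [381.0, 216.0], [429.0, 221.0]] w 0.10849572606397229 0.1309697784719794 len 0.14905902493956616 yaw 11.215866133559167 o [ 0.66775635 -0.25091919]
yellow 644 [139 194] [180 243] [160.5015528  214.92080745]
green 548 [322 155] [359 204] [340.1350365  175.91970803]
cup 570 [197 197] [223 223] [209.6877193  209.96842105]
```

View pics/crop.png

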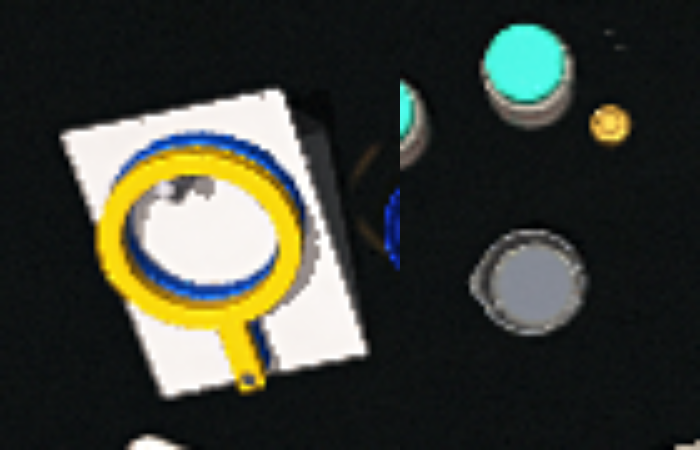

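Stand_a's corners check against the known sizes (112 mm wide, 136 mm projected length). The fit for C caught bright floor at the bottom, so I'll redo it. The beaker rim is centred at about (262,221.6) with the spout to the left. Next I measure C, the beaker and the yellow ring in panel coordinates.

Run:
```python
from rig import manip
from h import *
c=manip.camera("top"); s=manip.camera("side"); im=c["image"]
def sub(x0,y0,x1,y1):
    m=np.zeros(im.shape[:2],np.uint8); m[y0:y1,x0:x1]=255; return m
W=mask(im,(0,0,200),(179,40,255))&sub(372,150,432,222)
n,l,st,_=cv2.connectedComponentsWithStats(W,connectivity=4); i=1+st[1:,4].argmax(); print(st[i])
q=cv2.approxPolyN(cv2.convexHull(cv2.findNonZero((l==i).astype(np.uint8))),4,ensure_convex=True).reshape(-1,2).astype(float)
q=q[np.argsort(q[:,1])]; U=onz(c,q[:2],.082+.028*S)[:,:2]; D=onz(c,q[2:],.082-.132*S)[:,:2]
L=U.mean(0)-D.mean(0);yc=np.arctan2(L[1],L[0]);oc=np.r_[D.mean(0)+L*132/160,.082]
print("c",q.tolist(),np.linalg.norm(U[0]-U[1]),np.linalg.norm(D[0]-D[1]),np.linalg.norm(L),np.degrees(yc),oc)
oa=np.array([.6104,.3795,.082]);ya=np.radians(10.66)
for n,o,y in(("a",oa,ya),("c",oc,yc)):
    Rp=panel_R(y); P=o+np.array([[.028,.056,0],[.028,-.056,0],[-.132,-.056,0],[-.132,.056,0],[0,0,0],[.009,0,.055]])@Rp.T
    print(n,"side px",np.round(proj(s,P),0).tolist(),"top peg",np.round(proj(c,P[4:]),1).tolist())
def ring(o,y,lo,hi,b,h,tag):
    m=cv2.inRange(cv2.cvtColor(im,cv2.COLOR_RGB2HSV),lo,hi)&sub(*b); p=cv2.findNonZero(m).reshape(-1,2)
    Rp=panel_R(y); Q=(onplane(c,p,o+Rp[:,2]*h,Rp[:,2])-o)@Rp*1000
    B=Q[Q[:,0]>-78]; (cx,cy),r=cv2.minEnclosingCircle(B[:,:2].astype(np.float32)); G=Q[Q[:,0]<-95]
    print(tag,"ctr",cx,cy,"r",r,"lug end",Q[:,0].min(),"lug mid y at",G.mean(0),"w",np.ptp(G[:,1]))
ring(oa,ya,(20,150,190),(35,255,255),(125,175,200,247),.032,"yellow")
# beaker rim
px=[[262,221.6]]; print("beaker rim",onz(c,px,.066))
g=im[205:240,245:280]; 
b=np.array([*onz(c,px,.066)[0,:2],0]); print("side px base/rim",proj(s,[b,b+[0,0,.066]]).round(1))
for nme,p,z in(("jar1",(230,186),.083),("jar2",(260,178),.083),("wt",(277,189.8),.035),("cup",(209.7,210),.035)): print(nme,onz(c,[p],z)[0].round(3))
v=cv2.resize(s["image"][170:320,220:320],None,fx=4,fy=4); 
cv2.imwrite("pics/s1.png",cv2.cvtColor(v,cv2.COLOR_RGB2BGR))
```

```text
[ 381  157   43   60 2210]
c [[424.0, 156.0], [381.0, 163.0], [421.0, 211.0], [381.0, 217.0]] 0.11099471403994621 0.1106251436262148 0.1348494232591795 7.42768507155287 [ 0.66992036 -0.25016281  0.082     ]
a side px [[232.0, 270.0], [236.0, 247.0], [287.0, 276.0], [287.0, 300.0], [243.0, 264.0], [252.0, 246.0]] top peg [[157.5, 196.3], [152.8, 202.6]]
c side px [[263.0, 175.0], [266.0, 164.0], [302.0, 187.0], [301.0, 199.0], [271.0, 174.0], [277.0, 160.0]] top peg [[402.2, 169.6], [410.3, 174.5]]
yellow ctr -31.454423904418945 -1.3099513053894043 r 51.62466812133789 lug end -120.45850214761714 lug mid y at [-106.67146388   -1.16023536   32.        ] w 13.274220954811536
beaker rim [[0.54215214 0.11390729 0.066     ]]
side px base/rim [[287.5 245.8]
 [288.2 226.1]]
jar1 [0.634 0.194 0.083]
jar2 [0.654 0.117 0.083]
wt [0.629 0.074 0.035]
cup [0.577 0.254 0.035]
```

View pics/s1.png

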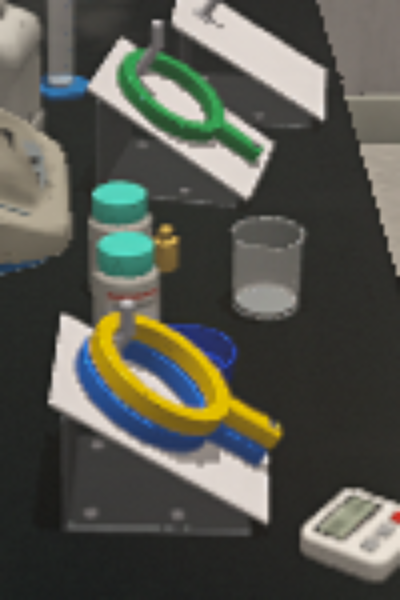

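The side view confirms the estimates: beaker rim at (287,228) against (288,226) predicted, and stand_a's corner at (235.5,248) against (236,247). The yellow ring's centre is near x=-32, y=-1 mm in the panel frame, as expected. Next: approach and grip.

```bash
cat >> h.py <<'E'
OA,YA=np.array([.6104,.3795,.082]),np.radians(10.66)
OC,YC=np.array([.6699,-.2502,.082]),np.radians(7.43)
def pose(o,yaw,xc,off,yc=0.,g=.076,flip=1,up=0.,Rp=None):
    """TCP pose that holds a ring with centre xc,yc (panel frame) and underside off from the panel"""
    if Rp is None: Rp=panel_R(yaw)
    x=-Rp[:,2]; y=flip*Rp[:,1]; M=np.c_[x,y,np.cross(x,y)]
    return o+Rp@[xc-g,yc,off+.024]+[0,0,up], R.from_matrix(M).as_rotvec()
def snap(m,n,cam,box,f):
    im=m.camera(cam)["image"]; x0,y0,x1,y1=box
    cv2.imwrite(f"pics/{n}.png",cv2.cvtColor(cv2.resize(im[y0:y1,x0:x1],None,fx=f,fy=f),cv2.COLOR_RGB2BGR))
E
python3 - <<'E'
from rig import manip
from h import *
for f in(1,-1):
  for n,a in dict(apr=(OA,YA,-.033,.090),g=(OA,YA,-.033,.016),up=(OA,YA,.005,.08,0,.076,f,.1),cup=(OC,YC,.007,.08,0,.076,f,.1),c=(OC,YC,-.033,0.)).items():
    q=manip.solve_ik(*pose(*a,**({} if len(a)>4 else dict(flip=f)))); print(f,n,None if q is None else np.round(q,2))
b=np.array([.542,.114,0])
for f in(1,-1):
  for yaw in(-.4,0,.2,.4,):
    Rb=R.from_euler('z',yaw).as_matrix(); print(f,yaw,[None if (q:=manip.solve_ik(*pose(b,0,0,h,flip=f,Rp=Rb))) is None else np.round(q,2) for h in(0,.14)])
E
```

```text
1 apr [ 0.8   0.4   2.13 -1.15  0.34  0.1 ]
1 g None
1 up [ 0.75  0.23  2.   -0.62  0.51 -0.52]
1 cup None
1 c None
-1 apr None
-1 g None
-1 up None
-1 cup [-0.66  0.26  1.96  0.69  0.63  0.27]
-1 c [-0.65  0.6   2.03  1.34  0.39 -0.45]
1 -0.4 [array([ 0.27,  0.55,  2.02, -0.  ,  0.57, -0.9 ]), array([ 0.27,  0.3 ,  1.96, -0.  ,  0.88, -0.9 ])]
1 0 [array([ 0.22,  0.54,  2.05, -0.  ,  0.56, -1.36]), array([ 0.22,  0.28,  1.98, -0.  ,  0.87, -1.36])]
1 0.2 [array([ 0.18,  0.54,  2.05, -0.  ,  0.55, -1.59]), array([ 0.18,  0.28,  1.99, -0.  ,  0.87, -1.59])]
1 0.4 [array([ 0.15,  0.54,  2.05, -0.  ,  0.56, -1.82]), array([ 0.15,  0.28,  1.98, -0.  ,  0.87, -1.82])]
-1 -0.4 [array([ 0.27,  0.55,  2.02, -0.  ,  0.57,  2.24]), array([ 0.27,  0.3 ,  1.96, -0.  ,  0.88,  2.24])]
-1 0 [array([ 0.22,  0.54,  2.05, -0.  ,  0.56,  1.79]), array([ 0.22,  0.28,  1.98, -0.  ,  0.87,  1.79])]
-1 0.2 [array([ 0.18,  0.54,  2.05, -0.  ,  0.55,  1.55]), array([ 0.18,  0.28,  1.99, -0.  ,  0.87,  1.55])]
-1 0.4 [array([0.15, 0.54, 2.05, 0.  , 0.56, 1.32]), array([0.15, 0.28, 1.98, 0.  , 0.87, 1.32])]
```

```bash
cat >> h.py <<'E'
def gpose(o,Rp,xc,yc,off,th=0.,phi=0.,g=.076,flip=1,up=0.,tipgap=.002):
    """as pose; phi turns the ring about the panel normal, th pitches the tool (deg; + = more vertical on the stands)"""
    Rr=Rp@R.from_euler('z',phi,degrees=True).as_matrix(); t=np.radians(th)
    x=-np.cos(t)*Rr[:,2]-np.sin(t)*Rr[:,0]; y=flip*Rr[:,1]
    low=.022+.0  # centre of the tip line
    tip=o+Rp@[xc,yc,off]+Rr@[-g,0,tipgap+.011*abs(np.sin(t))]
    return tip-low*x+[0,0,up], R.from_matrix(np.c_[x,y,np.cross(x,y)]).as_rotvec()
E
python3 - <<'E'
from rig import manip
from h import *
RA,RC=panel_R(YA),panel_R(YC)
def s(*a,**k):
    q=manip.solve_ik(*gpose(*a,**k)); return None if q is None else np.round(q,2).tolist()
for f in(1,-1):
  for th in(-20,-10,0,10,15,20,25,32):
    print("A",f,th,s(OA,RA,-.033,0,.016,th,flip=f),s(OA,RA,-.033,0,0,th,flip=f),s(OA,RA,.005,0,.08,th,flip=f))
for f in(1,-1):
  for th in(-10,0,10,20,32):
   for phi in(-30,-15,0,15,30):
    r=[s(OC,RC,-.033,0,.0,th,phi,flip=f),s(OC,RC,.007,0,.08,th,phi,flip=f)]
    if f==1 or phi==0: print("C",f,th,phi,*r)
E
```

```text
A 1 -20 [0.87, 0.7, 2.22, 3.97, 0.75, 1.36] [0.86, 0.74, 2.2, 3.94, 0.76, 1.38] [0.88, 0.51, 2.23, 4.15, 0.64, 1.14]
A 1 -10 [0.81, 0.61, 2.16, 4.18, 0.47, 1.08] [0.8, 0.64, 2.14, 4.13, 0.48, 1.12] None
A 1 0 None None [0.75, 0.41, 2.06, -1.0, 0.34, -0.1]
A 1 10 [0.7, 0.54, 1.98, -0.58, 0.34, -0.54] [0.69, 0.57, 1.96, -0.61, 0.32, -0.52] [0.7, 0.41, 1.95, -0.41, 0.48, -0.72]
A 1 15 [0.67, 0.54, 1.92, -0.33, 0.43, -0.8] [0.66, 0.57, 1.91, -0.34, 0.42, -0.8] [0.67, 0.42, 1.9, -0.25, 0.58, -0.89]
A 1 20 [0.65, 0.55, 1.86, -0.18, 0.54, -0.96] [0.64, 0.59, 1.85, -0.18, 0.52, -0.96] [0.65, 0.44, 1.84, -0.15, 0.69, -1.0]
A 1 25 [0.63, 0.57, 1.8, -0.09, 0.66, -1.07] [0.62, 0.6, 1.79, -0.09, 0.64, -1.07] [0.63, 0.46, 1.78, -0.07, 0.79, -1.08]
A 1 32 [0.6, 0.61, 1.72, -0.0, 0.81, -1.16] [0.59, 0.64, 1.7, -0.0, 0.8, -1.16] [0.6, 0.5, 1.69, -0.0, 0.95, -1.16]
A -1 -20 [0.87, 0.7, 2.22, 3.97, 0.75, -1.78] [0.86, 0.74, 2.2, 3.94, 0.76, -1.76] [0.88, 0.51, 2.23, 4.15, 0.64, -2.0]
A -1 -10 [0.81, 0.61, 2.16, 4.18, 0.47, -2.06] [0.8, 0.64, 2.14, 4.13, 0.48, -2.02] None
A -1 0 None None None
A -1 10 N
[... 1749 characters left out ...]
.04, -2.05]
C 1 32 0 [-0.45, 0.64, 1.7, 0.0, 0.8, -2.15] [-0.46, 0.51, 1.68, 0.0, 0.95, -2.16]
C 1 32 15 [-0.41, 0.62, 1.74, -0.17, 0.7, -2.21] [-0.42, 0.49, 1.72, -0.15, 0.85, -2.25]
C 1 32 30 [-0.39, 0.61, 1.79, -0.37, 0.59, -2.24] [-0.39, 0.47, 1.77, -0.3, 0.74, -2.33]
C -1 -10 0 [-0.72, 0.66, 2.1, 1.82, 0.55, -0.99] [-0.74, 0.46, 2.1, 1.48, 0.54, -0.61]
C -1 0 0 [-0.65, 0.6, 2.03, 1.34, 0.39, -0.45] [-0.66, 0.42, 2.02, 0.97, 0.47, -0.05]
C -1 10 0 [-0.58, 0.58, 1.94, 0.67, 0.4, 0.27] [-0.59, 0.42, 1.92, 0.49, 0.56, 0.47]
C -1 20 0 [-0.51, 0.59, 1.84, 0.24, 0.56, 0.73] [-0.52, 0.45, 1.82, 0.19, 0.72, 0.78]
C -1 32 0 [-0.45, 0.64, 1.7, -0.0, 0.8, 0.99] [-0.46, 0.51, 1.68, -0.0, 0.95, 0.99]
```

Pointing the tool square to the panel runs joint 4 out of range. Pitching it slightly steeper works:
- **Yellow:** flip -1, pitch 15°, at both A and C.
- **Blue:** flip +1, pitch about 5°, so the gripper body clears the beaker.

I'll grip yellow now.

Run:
```python
from rig import manip
from h import *
RA=panel_R(YA); k=dict(th=15,flip=-1)
manip.command_gripper(.04,60)
manip.move_to(*gpose(OA,RA,-.033,-.001,.09,**k))
manip.servo_line(*gpose(OA,RA,-.033,-.001,.016,**k),rate=.1)
print(manip.get_contact_force(),manip.get_time())
snap(manip,"g1a","side",(220,200,320,320),4)
manip.command_gripper(0,80)
print(manip.get_width(),manip.get_contact_force(),manip.get_time())
snap(manip,"g1b","side",(220,200,320,320),4)
a=cv2.imread("pics/g1a.png");b=cv2.imread("pics/g1b.png");cv2.imwrite("pics/g1.png",np.hstack([a,b]))
```

```text
[0.62145455 0.52147513 0.00870634] 3.6667
-5.174855708959263e-05 [ 0.03107953  0.00969125 -0.10017659] 4.1833
```

View pics/g1.png

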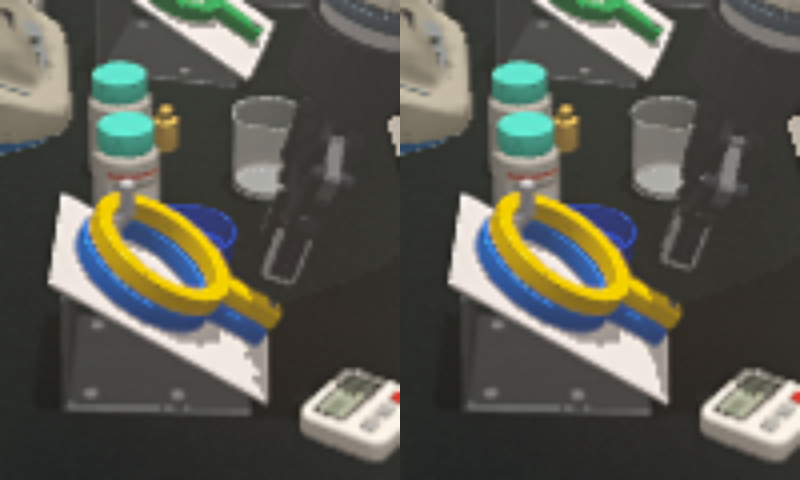

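The fingers closed on nothing: the visible fingertip is at (291,271), above and beyond the lug. I'll compare actual TCP with commanded.

Run:
```python
from rig import manip
from h import *
RA=panel_R(YA); p,r=gpose(OA,RA,-.033,-.001,.016,th=15,flip=-1)
P=manip.get_position();M=R.from_rotvec(manip.get_ee_rot()).as_matrix()
print(P-p,(R.from_rotvec(r).inv()*R.from_matrix(M)).magnitude(),(P-OA)@RA,manip.get_width())
s=manip.camera("side");t=manip.camera("top")
for n,d in dict(tcp=0,tip=.022,b=-.05).items(): print(n,P+M[:,0]*d,proj(s,P+M[:,0]*d).round(1),proj(t,P+M[:,0]*d).round(1))
lug=OA+RA@[-.109,0,.032]; print("lug",lug,proj(s,lug),proj(t,lug))
a=cv2.resize(t["image"][165:265,120:220],None,fx=4,fy=4);b=cv2.resize(s["image"][200:300,240:340],None,fx=4,fy=4)
a=cv2.convertScaleAbs(a,alpha=1.6,beta=30);b=cv2.convertScaleAbs(b,alpha=1.6,beta=30)
cv2.imwrite("pics/g2.png",cv2.cvtColor(np.hstack([a,b]),cv2.COLOR_RGB2BGR))
```

```text
[3.71359169e-06 3.19937004e-05 1.01536309e-04] 0.00012382294355650433 [-0.10324406 -0.00096925  0.04217842] -9.27074474649773e-05
tcp [0.50256896 0.35821681 0.06305831] [[286.6 270.8]] [[167.6 238.5]]
tip [0.50889215 0.35940829 0.0420203 ] [[283.8 277.8]] [[169.4 236.1]]
b [0.48819809 0.35550888 0.11087196] [[293.  254.6]] [[163.4 244.2]]
lug [0.50289325 0.35926411 0.05137634] [[286.23947608 274.93489347]] [[168.46046497 238.40426709]]
```

View pics/g2.png

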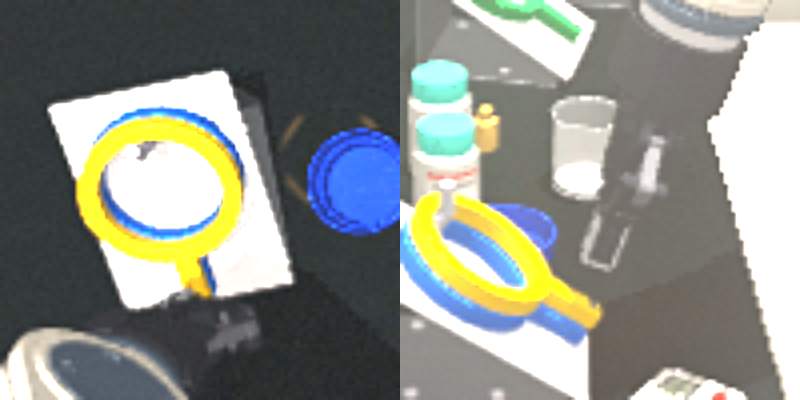

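Run:
```python
from rig import manip
from h import *
s=manip.camera("side")
P=np.array([.15374,.60526,.21283])
for d in(-.15,-.05,0,.022): print(d,proj(s,P-[0,0,d]).round(1))
a=cv2.imread("pics/side0.png")[220:320,390:500]; b=s["image"][200:300,240:350,::-1]
v=np.hstack([cv2.resize(x,None,fx=3.6,fy=3.6,interpolation=cv2.INTER_CUBIC) for x in(a,b)])
cv2.imwrite("pics/g3.png",np.uint8(255*(v/255.)**.4))
```

```text
-0.15 [[454.9 220.9]]
-0.05 [[446.3 267.9]]
0 [[442.1 289.9]]
0.022 [[440.2 299.3]]
```

View pics/g3.png

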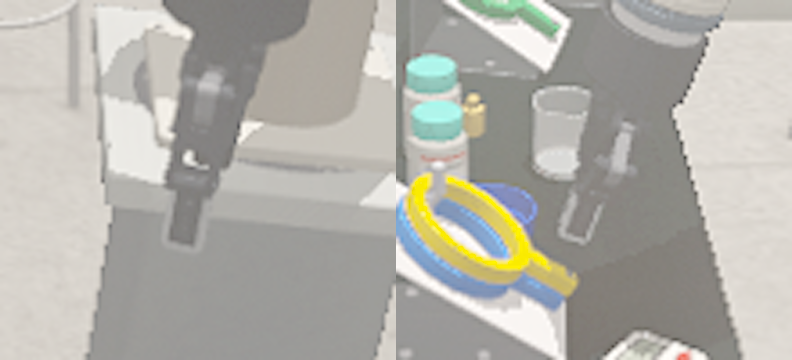

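Run:
```python
from rig import manip
from h import *
RA=panel_R(YA); n=RA[:,2]; P=manip.get_position(); f0=np.array(manip.get_contact_force())
for i in range(1,14):
    manip.servo_line(P-n*.003*i,rate=.03); f=np.array(manip.get_contact_force())-f0
    if np.linalg.norm(f)>1.5: break
print(i*3,f,manip.get_position(),(manip.get_position()-OA)@RA,manip.get_time())
s=manip.camera("side");P=manip.get_position();M=R.from_rotvec(manip.get_ee_rot()).as_matrix()
print(proj(s,[P,P+M[:,0]*.022]))
t=manip.camera("top")
a=t["image"][200:270,140:210];b=s["image"][225:315,240:330]
v=np.hstack([cv2.resize(x,(400,400),interpolation=cv2.INTER_CUBIC) for x in(a,b)])[...,::-1]
cv2.imwrite("pics/g4.png",np.uint8(255*(v/255.)**.4))
```

```text
27 [-5.77522203 -2.26782385  9.21114339] [0.5162607  0.36081415 0.04054783] [-0.10335448 -0.00094943  0.01570354] 6.6333
[[280.87204942 278.20440566]
 [278.16709173 285.06247858]]
```

View pics/g4.png

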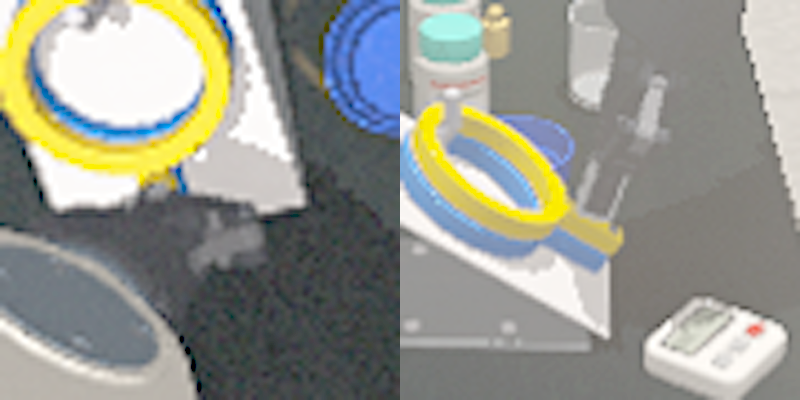

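The finger tips are resting on the yellow lug: contact force is along the panel normal with TCP 17 mm off the panel. The real tips therefore sit about 18 mm *behind* the reported TCP, about 40 mm short of the description. Three things agree on this: the contact, this side view (tip on lug at about (284,273)), and the start picture. I'll use the measured tip and recheck reachability.

```bash
sed -i 's/low=.022+.0 .*/low=-.018  # measured by touch: tips 18 mm behind the reported TCP/' h.py
python3 - <<'E'
from rig import manip
from h import *
RA,RC=panel_R(YA),panel_R(YC)
def s(*a,**k):
    q=manip.solve_ik(*gpose(*a,**k)); return None if q is None else np.round(q,2).tolist()
for f,ths in((-1,(10,15,20)),(1,(0,3,6,9))):
  for th in ths:
    print("A",f,th,s(OA,RA,-.033,0,.016,th,flip=f),s(OA,RA,-.033,0,0,th,flip=f),s(OA,RA,.005,0,.08,th,flip=f))
for th in (10,15,20): print("C",th,s(OC,RC,-.033,0,.0,th,flip=-1),s(OC,RC,.007,0,.08,th,flip=-1))
b=np.array([.542,.114,0])
for th in(0,3,6,9): print("B",th,[s(b,np.eye(3),0,0,h,th,flip=1) for h in(0,.1)])
E
```

```text
A -1 10 None None [0.68, 0.48, 1.94, -0.46, 0.41, 2.46]
A -1 15 [0.66, 0.62, 1.9, -0.38, 0.37, 2.38] [0.65, 0.65, 1.89, -0.39, 0.36, 2.39] [0.66, 0.49, 1.89, -0.28, 0.51, 2.27]
A -1 20 [0.64, 0.63, 1.85, -0.2, 0.48, 2.2] [0.64, 0.66, 1.84, -0.2, 0.46, 2.19] [0.64, 0.5, 1.84, -0.16, 0.62, 2.15]
A 1 0 None None [0.73, 0.49, 2.03, -1.15, 0.3, 0.04]
A 1 3 None None [0.72, 0.49, 2.01, -0.9, 0.32, -0.23]
A 1 6 [0.7, 0.63, 1.99, -1.05, 0.25, -0.06] [0.69, 0.66, 1.97, -1.11, 0.24, -0.01] [0.7, 0.48, 1.98, -0.68, 0.35, -0.45]
A 1 9 [0.69, 0.62, 1.96, -0.76, 0.28, -0.36] [0.68, 0.65, 1.94, -0.8, 0.26, -0.33] [0.69, 0.48, 1.95, -0.51, 0.4, -0.63]
C 10 [-0.56, 0.66, 1.91, 0.75, 0.36, 0.2] [-0.57, 0.49, 1.91, 0.54, 0.49, 0.43]
C 15 [-0.53, 0.66, 1.87, 0.46, 0.41, 0.5] [-0.54, 0.5, 1.87, 0.35, 0.56, 0.62]
C 20 [-0.51, 0.66, 1.82, 0.26, 0.5, 0.71] [-0.51, 0.51, 1.82, 0.21, 0.65, 0.77]
B 0 [[0.22, 0.62, 2.05, -0.0, 0.47, -1.36], [0.22, 0.42, 2.03, -0.0, 0.69, -1.36]]
B 3 [[0.21, 0.63, 2.01, 0.02, 0.55, -1.38], [0.21, 0.44, 2.0, 0.02, 0.76, -1.37]]
B 6 [[0.2, 0.64, 1.98, 0.04, 0.62, -1.4], [0.2, 0.46, 1.96, 0.03, 0.82, -1.39]]
B 9 [[0.2, 0.66, 1.95, 0.05, 0.69, -1.41], [0.2, 0.48, 1.93, 0.04, 0.89, -1.4]]
```

Run:
```python
from rig import manip
from h import *
RA=panel_R(YA); k=dict(th=15,flip=-1)
manip.servo_line(manip.get_position()+RA[:,2]*.03,rate=.15)
manip.command_gripper(.04,60)
manip.servo_line(*gpose(OA,RA,-.033,-.001,.046,**k),rate=.15)
f0=np.array(manip.get_contact_force())
manip.servo_line(*gpose(OA,RA,-.033,-.001,.017,**k),rate=.08)
print("down",manip.get_contact_force()-f0)
manip.command_gripper(0,80); print("w",manip.get_width(),manip.get_contact_force()-f0,manip.get_time())
if manip.get_width()>.01:
    manip.servo_line(manip.get_position()+RA[:,2]*.005,rate=.05)
    print("lift",manip.get_contact_force()-f0,manip.get_width(),manip.get_time())
s=manip.camera("side");t=manip.camera("top")
a=t["image"][170:250,125:205];b=s["image"][225:315,225:315]
v=np.hstack([cv2.resize(x,(400,400),interpolation=cv2.INTER_CUBIC) for x in(a,b)])[...,::-1]
cv2.imwrite("pics/g5.png",np.uint8(255*(v/255.)**.6))
```

```text
down [ 0.1411431  -0.03765365 -0.41317111]
w 0.012438777562591086 [ 0.08712147 -0.72361493  0.71444497] 8.6917
lift [ 1.52500953  0.41577036 -1.41477006] 0.012375370008514469 8.95
```

View pics/g5.png

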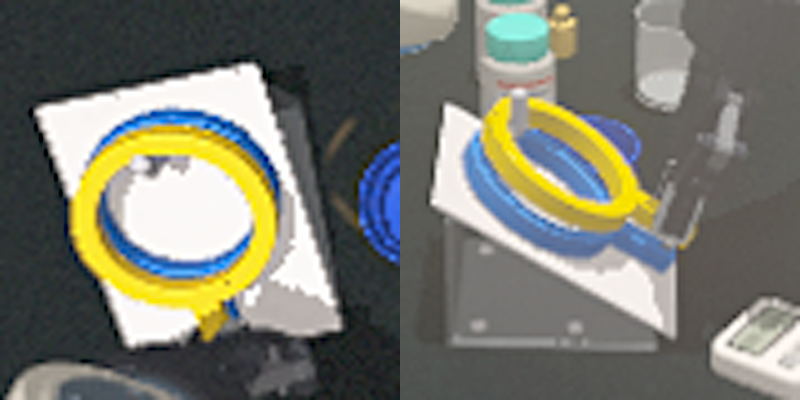

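Yellow alone is gripped and lifted clear of blue: the side view shows an even gap and the fingertips on the yellow lug only. Now I move it off the peg and over C, then measure the ring against C's panel.

```bash
cat >> h.py <<'E'
def ringfit(c,o,Rp,h,lo,hi,maxr=.075):
    """outer-circle centre (panel frame, mm) of the colour patch nearest the panel, top face h off the panel"""
    m=cv2.inRange(cv2.cvtColor(c["image"],cv2.COLOR_RGB2HSV),lo,hi); p=cv2.findNonZero(m).reshape(-1,2)
    Q=(onplane(c,p,o+Rp[:,2]*h,Rp[:,2])-o)@Rp
    Q=Q[np.hypot(Q[:,0]+.02,Q[:,1])<.12]
    B=Q[Q[:,0]>np.median(Q[:,0])-.04]; (x,y),r=cv2.minEnclosingCircle((B[:,:2]*1000).astype(np.float32)); L=Q[Q[:,0]<Q[:,0].min()+.02]*1000
    return np.round([x,y,r,*L[:,:2].mean(0),len(Q)],1)
E
python3 - <<'E'
from rig import manip
from h import *
RA,RC=panel_R(YA),panel_R(YC); k=dict(th=15,flip=-1)
def go(o,Rp,xc,yc,off,rate,up=0): manip.servo_line(*gpose(o,Rp,xc,yc,off+.001,up=up,**k),rate=rate)
go(OA,RA,.004,-.001,.022,.1); print(manip.get_contact_force())
go(OA,RA,.006,-.001,.080,.15); print(manip.get_contact_force())
go(OA,RA,.006,-.001,.080,.2,up=.1)
c=manip.camera("top"); 
print("blue left on A",ringfit(c,OA,RA,.016,(108,130,60),(125,255,255)))
manip.move_to(*gpose(OC,RC,.007,0,.081,up=.1,**k))
go(OC,RC,.007,0,.075,.15)
c=manip.camera("top"); print("yellow over C",ringfit(c,OC,RC,.091,(20,150,150),(35,255,255)))
print(manip.get_width(),manip.get_time(),manip.get_contact_force())
E
```

```text
[ 0.32767026 -0.04060432 -1.41334865]
[ 0.31987431  0.45146897 -1.27038942]
blue left on A [ -32.3  -33.9   85.9 -110.1   -1.6  702. ]
yellow over C [ 11.4   1.5  52.1 -45.6   1.7 633. ]
0.012565969714194276 13.925 [ 0.51901996 -0.40331007 -0.5714287 ]
```

Run:
```python
from rig import manip
from h import *
RC=panel_R(YC); k=dict(th=15,flip=-1)
def go(xc,off,rate): manip.servo_line(*gpose(OC,RC,xc,-.001,off+.001,**k),rate=rate)
F=lambda: np.array(manip.get_contact_force())
f0=F(); go(.004,.012,.15); print("low",(F()-f0)@RC)
for off in(.008,.006,.004,.003,.002,.001,0,-.001,-.002):
    go(.004,off,.04); f=(F()-f0)@RC
    if f[2]>2: break
print("touch",off,f)
off+=.001; go(.004,off,.04)
for x in np.r_[-.022,np.arange(-.026,-.042,-.002)]:
    go(x,off,.08); f=(F()-f0)@RC
    if f[0]>3: break
print("peg",x,f,manip.get_time())
c=manip.camera("top"); print("yellow on C",ringfit(c,OC,RC,.016,(20,150,150),(35,255,255)))
```

```text
low [-1.00393728  0.40052103 -0.23669602]
touch -0.001 [-1.66265442  2.19212433  7.74238192]
peg -0.03399999999999999 [ 6.71510866  1.74206134 -0.60872398] 18.4667
yellow on C [-2.88e+01  4.00e-01  5.21e+01 -8.69e+01 -7.00e-01  5.28e+02]
```

```bash
sed -i 's/Q=Q\[np.hypot.*/Q=Q[(np.abs(Q[:,1])<.058)\&(Q[:,0]<.09)\&(Q[:,0]>-.14)]/' h.py
python3 - <<'E'
from rig import manip
from h import *
RA,RC=panel_R(YA),panel_R(YC)
manip.servo_line(*gpose(OC,RC,-.033,-.001,0,th=15,flip=-1),rate=.04)
manip.command_gripper(.035)
P=manip.get_position();M=R.from_rotvec(manip.get_ee_rot()).as_matrix()
manip.servo_line(P-M[:,0]*.09,rate=.15)
manip.move_to(*gpose(OA,RA,-.033,-.001,.08,th=7,flip=1,up=.08))
c=manip.camera("top"); s=manip.camera("side")
print("yellow C",ringfit(c,OC,RC,.016,(20,150,150),(35,255,255)))
print("blue A",ringfit(c,OA,RA,.016,(108,130,110),(125,255,255)))
print("brass/jars unaffected; t",manip.get_time(),manip.get_width())
v=np.hstack([cv2.resize(s["image"][140:230,240:330],(400,400)),cv2.resize(c["image"][140:230,355:445],(400,400))])[...,::-1]
cv2.imwrite("pics/c1.png",np.uint8(255*(v/255.)**.7))
E
```

```text
yellow C [ -28.9    1.1   51.9 -108.2    1.3  566. ]
blue A [ -31.2   -0.9   51.7 -110.3   -0.9  557. ]
brass/jars unaffected; t 22.2083 0.03518129128606869
```

View pics/c1.png

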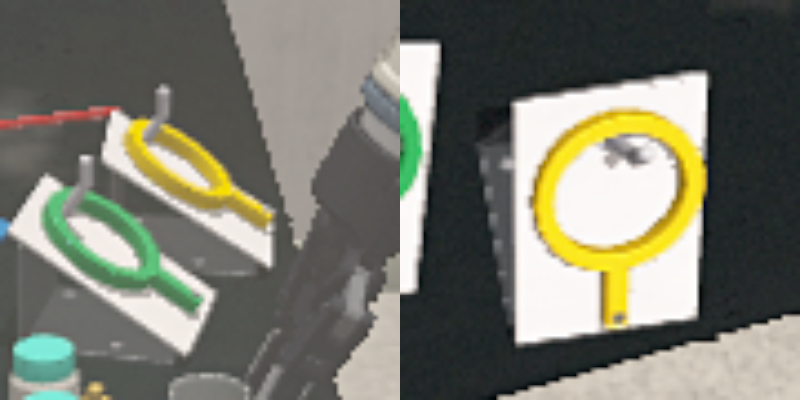

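Yellow hangs flat on C's peg, lug down the slope, and green is undisturbed. Blue is at its nominal position, so I grip it now.

Run:
```python
from rig import manip
from h import *
RA,RC=panel_R(YA),panel_R(YC); k=dict(th=7,flip=1,g=.078)
def go(o,Rp,xc,yc,off,rate,up=0): manip.servo_line(*gpose(o,Rp,xc,yc,off,up=up,**k),rate=rate)
F=lambda: np.array(manip.get_contact_force())
go(OA,RA,-.033,-.001,.03,.15); f0=F()
go(OA,RA,-.033,-.001,.0005,.08); print("down",(F()-f0)@RA)
manip.command_gripper(0,80); print("w",manip.get_width(),(F()-f0)@RA)
assert manip.get_width()>.01
go(OA,RA,-.033,-.001,.006,.05); print("lift",(F()-f0)@RA)
go(OA,RA,.004,-.001,.008,.1); go(OA,RA,.006,-.001,.080,.15); print("off peg",F()-f0)
go(OA,RA,.006,-.001,.080,.2,up=.1)
b=np.array([.5435,.115,0])
manip.move_to(*gpose(b,np.eye(3),0,0,.15,**k))
go(b,np.eye(3),0,0,.10,.12); manip.hold(.2)
c=manip.camera("top"); m=cv2.inRange(cv2.cvtColor(c["image"],cv2.COLOR_RGB2HSV),(108,130,110),(125,255,255))
o=np.array([*b[:2],.116]); print("blue over beaker (mm, rel b)",ringfit(c,np.r_[b[:2],0],np.eye(3),.116,(108,130,110),(125,255,255)))
print(manip.get_width(),manip.get_time())
s=manip.camera("side")
v=np.hstack([cv2.resize(c["image"][170:260,215:305],(400,400)),cv2.resize(s["image"][175:275,240:340],(400,400))])[...,::-1]
cv2.imwrite("pics/b1.png",np.uint8(255*(v/255.)**.7))
```

```text
down [-0.21794739 -0.37213436 -0.49641205]
w 0.012405248335755754 [-0.45254755 -0.00918879  3.99900396]
lift [ 0.22329433 -0.62305927 -0.43307734]
off peg [-0.38862798 -1.04374165 -1.4274574 ]
blue over beaker (mm, rel b) [27.6  6.6 37.8 33.2  9.1 96. ]
0.012544064627413889 27.9
```

View pics/b1.png

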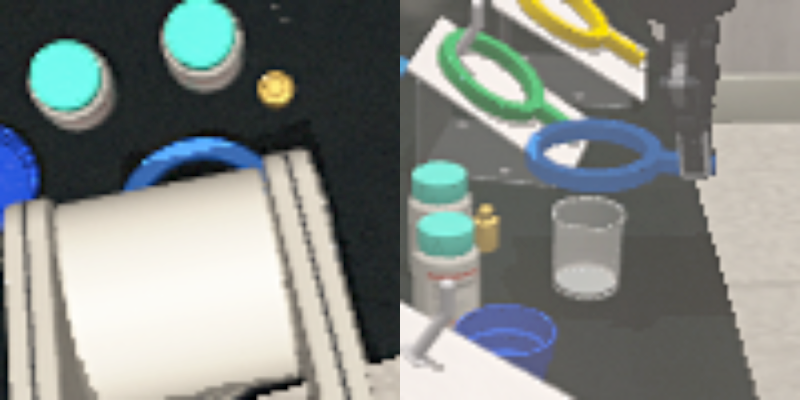

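Blue is level above the beaker. The arm hides half of it in the top view, so I fit the visible arc with the known radius and cross-check in the side view.

Run:
```python
from rig import manip
from h import *
from scipy.optimize import least_squares
c=manip.camera("top"); s=manip.camera("side"); b=np.array([.5435,.115])
def msk(cam,box):
    m=mask(cam["image"],(100,110,60),(125,255,255)); z=np.zeros_like(m); x0,y0,x1,y1=box; z[y0:y1,x0:x1]=m[y0:y1,x0:x1]; return z
m=msk(c,(240,196,280,214)); 
pts=np.array([[x,np.nonzero(m[:,x])[0].min()-.5] for x in range(246,272) if m[:,x].any()])
Q=onz(c,pts,.116)[:,:2]
r=least_squares(lambda p:np.hypot(*(Q-p).T)-.050,b,loss='soft_l1',f_scale=.001); print("top arc centre",r.x,"rel b mm",(r.x-b)*1000,"rms",np.sqrt(np.mean((np.hypot(*(Q-r.x).T)-.05)**2)),len(Q))
ms=msk(s,(265,200,325,225)); ys,xs=np.nonzero(ms); print("side blue cols",xs.min(),xs.max(),"rows",ys.min(),ys.max())
a=np.linspace(0,2*np.pi,90); ring=lambda x,y,z:proj(s,np.c_[x+.05*np.cos(a),y+.05*np.sin(a),0*a+z])
p=ring(*b,.116);p2=ring(*b,.102); print("pred left col",min(p[:,0].min(),p2[:,0].min()),"top row",p[:,1].min(),"bottom row",p2[:,1].max())
body=ys[(xs<300)]; print("body rows",body.min(),body.max())
# beaker rim in the side view: predicted extremes
q=proj(s,np.c_[b[0]+.027*np.cos(a),b[1]+.027*np.sin(a),0*a+.066]);print("beaker pred cols",q[:,0].min(),q[:,0].max(),"rows",q[:,1].min(),q[:,1].max())
```

```text
top arc centre [0.5424128  0.11640364] rel b mm [-1.08720265  1.40363925] rms 0.0005802150662004732 26
side blue cols 272 318 rows 205 222
pred left col 270.87866977559173 top row 203.7745773073247 bottom row 222.8421484356135
body rows 205 222
beaker pred cols 278.473965970793 296.8035695169704 rows 222.1874493552009 230.44021852629822
```

Ring centre is within 1.5 mm of the beaker's, against about 6–11 mm of clearance, and the small offset goes the spout's way. I lower straight down, watching the force.

Run:
```python
from rig import manip
from h import *
k=dict(th=7,flip=1,g=.078); b=np.array([.5435,.115,0]); I=np.eye(3)
F=lambda: np.array(manip.get_contact_force())
def go(off,rate): manip.servo_line(*gpose(b,I,0,0,off,**k),rate=rate)
f0=F()
for off in(.08,.065,.05,.035,.02,.012,.008,.005,.003,.002,.001,0,-.001,-.002):
    go(off,.06 if off>.01 else .03); f=F()-f0
    if np.linalg.norm(f)>2: break
print(off,f,manip.get_width(),manip.get_time())
s=manip.camera("side"); 
m=mask(s["image"],(0,0,0),(179,255,255))
v=cv2.resize(s["image"][205:265,250:330],None,fx=8,fy=8,interpolation=cv2.INTER_CUBIC)[...,::-1]
cv2.imwrite("pics/b2.png",np.uint8(255*(v/255.)**.7))
```

```text
0.08 [ 1.64259609 -1.28236092 -0.6123549 ] 0.012850782101541627 28.5333
```

That was motion noise, not contact (no vertical load, and the ring is still above the rim). I'll settle before each reading.

Run:
```python
from rig import manip
from h import *
k=dict(th=7,flip=1,g=.078); b=np.array([.5435,.115,0]); I=np.eye(3)
def F(): manip.hold(.1); return np.array(manip.get_contact_force())
def go(off,rate): manip.servo_line(*gpose(b,I,0,0,off,**k),rate=rate)
f0=F(); L=[]
for off in(.07,.06,.05,.04,.03,.02,.012,.008,.005,.003,.002,.001,0,-.001,-.002,-.003):
    go(off,.06 if off>.01 else .03); f=F()-f0; L.append((off,*f.round(1)))
    if np.linalg.norm(f)>2: break
print(L,manip.get_width(),manip.get_time())
```

```text
[(0.07, np.float64(-0.8), np.float64(-1.0), np.float64(0.4)), (0.06, np.float64(-0.7), np.float64(-0.5), np.float64(0.2)), (0.05, np.float64(-0.7), np.float64(-0.6), np.float64(-0.6)), (0.04, np.float64(0.1), np.float64(0.7), np.float64(-1.4)), (0.03, np.float64(-0.1), np.float64(0.2), np.float64(-1.0)), (0.02, np.float64(-0.2), np.float64(0.9), np.float64(-0.3)), (0.012, np.float64(-0.5), np.float64(-0.4), np.float64(-0.7)), (0.008, np.float64(-0.3), np.float64(0.5), np.float64(-1.1)), (0.005, np.float64(-0.3), np.float64(-0.5), np.float64(-0.3)), (0.003, np.float64(-1.2), np.float64(-0.5), np.float64(-0.8)), (0.002, np.float64(0.4), np.float64(-0.0), np.float64(-0.8)), (0.001, np.float64(0.0), np.float64(0.0), np.float64(-0.2)), (0, np.float64(-1.1), np.float64(-0.0), np.float64(7.5))] 0.012936533667147818 33.7
```

The ring reached the worktop at the expected height. Release, withdraw, check.

Run:
```python
from rig import manip
from h import *
from scipy.optimize import least_squares
k=dict(th=7,flip=1,g=.078); b=np.array([.5435,.115,0])
manip.servo_line(*gpose(b,np.eye(3),0,0,.0005,**k),rate=.03)
manip.command_gripper(.035)
P=manip.get_position(); manip.servo_line(P+[-.01,0,.10],rate=.1)
q=np.array(manip.get_joint_positions()); q[0]=1.1; manip.set_joints(q)
manip.hold(.5)
c=manip.camera("top"); s=manip.camera("side"); print(manip.get_time(),manip.get_contact_force())
print("blue",ringfit(c,np.r_[b[:2],0],np.eye(3),.016,(108,130,110),(125,255,255)))
print("yellow C",ringfit(c,OC,panel_R(YC),.016,(20,150,150),(35,255,255)))
for n,lo,hi,box in(("jars",(75,80,100),(95,255,255),(0,0,560,420)),("wt",(15,80,80),(35,255,255),(270,183,284,197)),("green",(50,120,50),(75,255,255),(312,145,367,212)),("cup",*BLU,(190,190,228,228))):
    r=[]
    for im in(cv2.imread("pics/top0.png")[...,::-1],c["image"]):
        x0,y0,x1,y1=box; p=cv2.findNonZero(mask(np.ascontiguousarray(im[y0:y1,x0:x1]),lo,hi)); r.append(None if p is None else (*p.reshape(-1,2).mean(0).round(2),len(p)))
    print(n,r)
v=np.hstack([cv2.resize(c["image"][185:265,220:300],(400,400),interpolation=cv2.INTER_CUBIC),cv2.resize(s["image"][200:280,245:325],(400,400),interpolation=cv2.INTER_CUBIC)])[...,::-1]
cv2.imwrite("pics/end.png",np.uint8(255*(v/255.)**.7))
```

```text
37.55 [-0.02548541 -0.00126579  0.1802235 ]
blue [ -3.6   0.5  51.3 -81.2   0.4 166. ]
yellow C [ -28.9    1.1   51.9 -107.9    1.5  562. ]
jars [(np.float64(239.92), np.float64(178.76), 412), (np.float64(239.96), np.float64(178.76), 412)]
wt [(np.float64(6.53), np.float64(6.43), 51), (np.float64(6.53), np.float64(6.43), 51)]
green [(np.float64(28.14), np.float64(30.95), 547), (np.float64(28.14), np.float64(30.9), 547)]
cup [(np.float64(19.71), np.float64(19.98), 569), (np.float64(19.69), np.float64(19.97), 570)]
```

View pics/end.png

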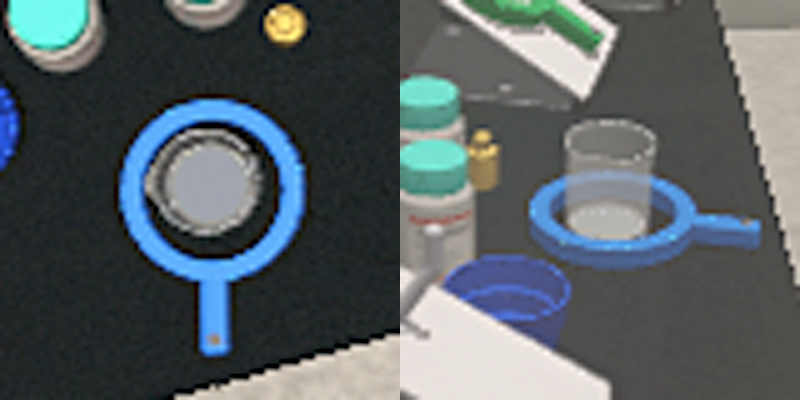

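The blue ring lies flat and the beaker stands upright inside it, with a clear gap all round. The bystanders haven't moved.

```bash
python3 -c "
from rig import manip
manip.sign_off(); print(manip.get_time())"
```

```text
the job is handed in; nothing more can be done
the job is handed in; nothing more can be done
```

I moved the yellow ring from stand_a to the empty peg on stand_c. I then lowered the blue ring over the beaker and handed the job in at about 37.6 s of the 67 s allowed.

**Last checks:**
- **Blue ring:** it lies flat on the worktop with the beaker upright inside it and a clear gap all round. Its centre is about 3.6 mm from the beaker's estimated centre. The beaker's image position matches the first picture to about a pixel.
- **Yellow ring:** it hangs flat on stand_c's panel with its lug down the slope, and it did not move between the two checks. The image fit puts its centre at -29 mm, where -33 mm was expected. The same fit read 1.5–2 mm high on stand_a, and pushing the ring toward the peg met contact where expected.
- **Bystanders:** the green ring, jars, cup and brass weight are unmoved to within 0.1 pixel. I did not measure the timer at the end, but the arm never worked near it.

**What disagreed:**
- **Fingertip position:** the fingertips are about 18 mm behind the reported TCP, not 22 mm ahead of it as described. My first grip on yellow therefore closed on nothing. I found the real tip position with a light touch of about 11 N on the yellow lug and used it from then on.
- **Lug width:** the gripper read 12.4 mm on both lugs, against 15 mm given. Both grips held.

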